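# Line up the kitchen canisters by height on their stand

## Task

Line the four white wooden-lidded storage canisters up by height on the dark wooden stand, one upright in the middle of each cork pad: the tallest on the pad next to the potted herbs, then each next shorter one along the row, so that the shortest is at the far end beside the utensil crock. Set each down gently, do not drop any onto the stand, and do not knock any over.

Things in the scene. Friction and masses are not known exactly. Their poses are not given: they have to be found in the camera images.
- canister_1: The shortest and thinnest of four loose storage canisters: an upright white ceramic cylinder with a flat brown wooden lid flush with its side, 44 mm in diameter and 65 mm high with the lid (the lid, the top 12 mm, is fixed to it). About 120 g, give or take a third. Origin: centre of its underside; z up along its axis. Starts standing on the counter.
- canister_2: The second shortest of four loose storage canisters: an upright white ceramic cylinder with a flat brown wooden lid flush with its side, 50 mm in diameter and 90 mm high with the lid (the lid, the top 12 mm, is fixed to it). About 190 g, give or take a third. Origin: centre of its underside; z up along its axis. Starts standing on the counter.
- canister_3: The second tallest of four loose storage canisters: an upright white ceramic cylinder with a flat brown wooden lid flush with its side, 56 mm in diameter and 115 mm high with the lid (the lid, the top 12 mm, is fixed to it). About 280 g, give or take a third. Origin: centre of its underside; z up along its axis. Starts standing on the counter.
- canister_4: The tallest and widest of four loose storage canisters: an upright white ceramic cylinder with a flat brown wooden lid flush with its side, 62 mm in diameter and 140 mm high with the lid (the lid, the top 12 mm, is fixed to it). About 400 g, give or take a third. Origin: centre of its underside; z up along its axis. Starts standing on the counter.
- pad_a: One of four alike round cork pads, 90 mm in diameter and 5 mm thick, in a row on the dark wooden stand; this one is at the left-hand end (+y) of the row, as seen from the robot. Fixed. Origin: centre of its underside, on the stand; its top is 21 mm above the counter.
- pad_b: One of four alike round cork pads, 90 mm in diameter and 5 mm thick, in a row on the dark wooden stand; this one is the second from the left-hand end (+y) of the row, as seen from the robot. Fixed. Origin: centre of its underside, on the stand; its top is 21 mm above the counter.
- pad_c: One of four alike round cork pads, 90 mm in diameter and 5 mm thick, in a row on the dark wooden stand; this one is the third from the left-hand end (+y) of the row, as seen from the robot. Fixed. Origin: centre of its underside, on the stand; its top is 21 mm above the counter.
- pad_d: One of four alike round cork pads, 90 mm in diameter and 5 mm thick, in a row on the dark wooden stand; this one is at the right-hand end (-y) of the row, as seen from the robot. Fixed. Origin: centre of its underside, on the stand; its top is 21 mm above the counter.
- stand: Low dark wooden stand, a plank 110 mm wide (its x), 420 mm long (its y) and 16 mm high, fixed on the counter beyond the canisters, its length roughly across the robot's view. Carries the row of four pads along its y, about 100 mm apart. (A shaker, a glass and an egg cup, up to 55 mm high and 40 mm wide, stand among the canisters.) Origin: centre of its underside, on the counter.
- herb: Terracotta pot of green herbs, 92 mm in diameter, 80 mm high, leaves to 160 mm high and 60 mm from its axis. Fixed close to one end of the stand (either end), about 128 mm from the middle of the nearest pad. At the other end is a fixed blue crock, 84 mm in diameter, 120 mm high, with utensils up to 200 mm high. Origin: centre of its underside, on the counter.

How it is judged:
By the outcome, as a careful person would: the job done as asked, in the order asked, and still so for the second after the job is handed in, with the robot touching nothing.
It also fails if it takes over 112 s, if anything falls off the work surface, if the arm or the gripper's body presses on something with over 40 N, if the wrist force passes 120 N, or if a joint passes its speed limit or range.

## Robot

A 6-joint arm with a two-finger parallel gripper is mounted at the origin on the work surface. World frame = base frame: x ahead of the robot, y to its left, z up, the work surface at z = 0. Lengths are in mm, angles in rad, forces in N, time in s.
With the tool pointing down it reaches from about 350 to 875 mm from the base axis. Payload 4.2 kg.
Tool frame: the origin (TCP) lies midway between the tips of the shut fingers; the grasp point (between the pads) lies 19 mm behind it (arm.hold_point_z is the distance from the TCP to the grasp point, in mm); z points along the fingers, y is the line along which they close (so a half turn about z gives the same grasp; the last joint's range is limited). The gripper opens to 85 mm and grips with 20 to 120 N. Pads are 22 mm wide; open, the fingers measure 114 mm over their backs; the gripper's body (76 mm by 85 mm) begins 54 mm behind the grasp point. The pads swing forward as they close: fully open they stand 13 mm farther back than shut.
Start: joints at [-0.899, 0.385, 0.008, 0, -1.194, -0.259], TCP at [250.747, -572.473, 231.312] pointing down, gripper open.
Joint ranges: [-3.14, 3.14], [-1.21, 2.06], [-1.07, 1.41], [-3.16, 2.05], [-2.99, -0.16], [-3.1, 3.1]. Speed limits (rad/s): [2.79, 2.79, 3.14, 3.14, 3.14, 3.14].

## Interface

Orientations are given as a unit quaternion [x, y, z, w].
In Python, from bench import arm, vision gives the robot as it stands. The module is installed in compiled form; this text tells all that it offers.
- The arm moves only by the tool servo_tool, never from a script. Its argument "plan" is a list of rows, each a list of 7 numbers: the shift along the world's x, y, z each as a share of 300 mm, from -1 to 1, then the turn, a rotation vector about the world's x, y, z each as a share of 2 rad, from -1 to 1, then the opening, from 0 (shut) to 1 (fully open). A call has 1 to 20 rows; each row shifts and turns the commanded pose from where the row before left it; what a row does not reach is not made up. A row lasts 1/8 s, in which the tool goes at most 62.5 mm and 10.7 degrees, less where a joint would pass 70% of its speed; a pose out of reach is approached as far as the arm can. A call with a number of a shift or a turn outside -1 to 1 is refused whole. A call with a gripper value outside its range is refused whole. The fingers move at their own pace and stop on an object; the grip force is fixed at half the most. Time passes only in rows, so rows that do not move let the fingers close. It gives the time, the measured TCP pose, the force, the opening and the grip force at its end, in the units of the state.
- arm.read_state(): the state, without advancing time (a new reading comes with each control period).
- vision.get_image(name): name is "scene" or "top" or "wrist"; returns a dict with "image" (384x512x3 uint8, red, green, blue), "z_map" (384x512 float32, mm along the optical axis (not along the pixel's ray), 0 where there is no reading), "K" (3x3 intrinsics, pixels), "world_to_cam" (4x4, takes a point from world to camera coordinates); the wrist camera has in their place "mount" (4x4, takes a point from camera to tool coordinates, whose origin is the TCP and whose axes are the flange's). Camera axes: x right, y down, z forward; pixel columns grow to the right and rows downward; lengths in mm; the calibration is good to about 2 mm. A picture is of the moment at which its call begins: read the wrist's pose just before it.
- arm.job_done(): hands the job in; it is judged then, once.
The state is a dict: "clock": time; "joints": joint angles; "joint_vel": joint speeds; "joint_efforts": joint torques, N m; "position": TCP position; "ee_rot": TCP orientation; "contact_force": force on the tool from outside, world axes, zero at the start; "wrist_torque": the same for the moment, N m; "gripper_width": finger opening in mm; "grasp_force": force on a finger pad.
Only numpy, scipy, OpenCV 4.12 (cv2) and the standard library are available. Lean on these libraries where they do the work, as an engineer would, in place of code of your own. Each camera call takes 0.05 s, during which the arm holds its last target. There are 200 camera calls.

## Working session

There is one attempt and no reset: what is moved stays moved. The work goes in short steps, Python scripts to look and compute and a tool call to move; the robot and the scene stay as the last step left them, time stands still between calls to the robot, and variables do not carry over. Pictures are saved under pics/ and viewed, at most 14 in all, crops included, and the job is handed in when it is done.

Besides the shell and the picture viewer there is one more tool, called after "Emit:" by a JSON object that holds its "name" and its "arguments", one argument or row to a line. servo_tool: Moves the arm, as the interface text tells. Its arguments: {"type":"object","properties":{"plan":{"type":"array"}},"required":["plan"]}

```bash
mkdir -p pics; cat > h.py <<'E'
import numpy as np, cv2
from bench import arm, vision
def world(im):
    z=im["z_map"].astype(float);K=im["K"];h,w=z.shape
    u,v=np.meshgrid(np.arange(w),np.arange(h))
    p=np.stack([(u-K[0,2])/K[0,0]*z,(v-K[1,2])/K[1,1]*z,z,np.ones_like(z)],-1)
    W=p@np.linalg.inv(im["world_to_cam"]).T
    W[z==0]=np.nan
    return W[...,:3]
def save(im,name,s=1.5):
    cv2.imwrite(f"pics/{name}.png",cv2.resize(im["image"][...,::-1],None,fx=s,fy=s))
E
python3 - <<'E'
from h import *
for n in("top","scene"):
    im=vision.get_image(n);save(im,n+"0");np.savez(n+".npz",W=world(im),**im)
    print(np.linalg.inv(im["world_to_cam"]).round(2).tolist(),im["K"].tolist())
s=arm.read_state();print(s,arm.hold_point_z)
E
```

```text
[[0.03, -1.0, 0.05, 469.94], [-1.0, -0.03, 0.01, 7.68], [-0.01, -0.05, -1.0, 1049.43], [0.0, 0.0, 0.0, 1.0]] [[439.42320738362673, 0.0, 254.9363184775578], [0.0, 439.42320738362673, 182.3430889692967], [0.0, 0.0, 1.0]]
[[-0.19, 0.53, -0.83, 1540.73], [0.98, 0.08, -0.17, 230.83], [-0.02, -0.84, -0.54, 733.93], [0.0, 0.0, 0.0, 1.0]] [[451.3542719987599, 0.0, 251.11760183036023], [0.0, 451.3542719987599, 193.3769190868392], [0.0, 0.0, 1.0]]
{'clock': 0.1, 'joints': array([-8.99437500e-01,  3.85483424e-01,  6.75881268e-03, -4.56697092e-04,
       -1.19400079e+00, -2.58608785e-01]), 'joint_vel': array([-0.00020654, -0.00105808,  0.00249983,  0.00042172, -0.0005365 ,
       -0.0008856 ]), 'joint_efforts': array([-2.89838217e-04, -3.93319523e+01,  1.88928080e+01,  4.19799864e+00,
       -2.59032218e-03,  2.52317847e-06]), 'position': array([ 250.52054886, -572.02016179,  230.3240421 ]), 'ee_rot': array([-2.04830659e-01,  9.78796928e-01,  9.57303656e-04, -2.42792042e-04]), 'contact_force': array([-0.2551942 , -0.03978958, -0.56872095]), 'wrist_torque': array([-0.00992945, -0.0014211 , -0.00337902]), 'grasp_force': 0.0, 'gripper_width': 85.18451141591216} 18.700000000000003
```

View pics/top0.png

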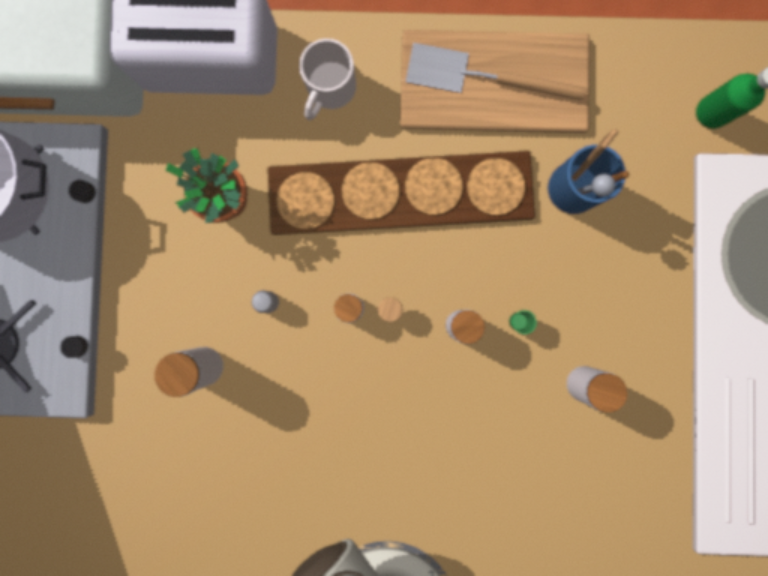

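View pics/scene0.png

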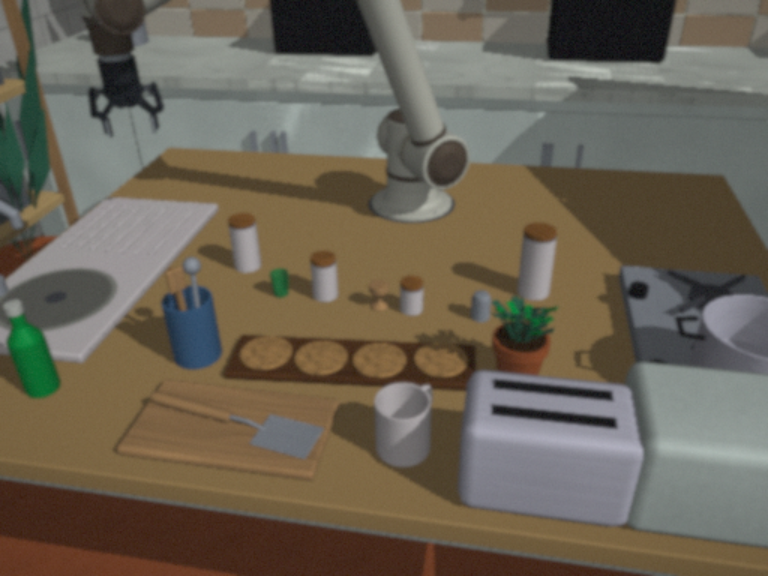

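The top view shows the lids at enlarged pixels c4 (176,374), c1 (348,308), c2 (467,327) and c3 (606,392). The pads are at (306,200), (370,190), (433,186) and (496,186). The herb pot is on the left (+y), so the order is c4→a, c3→b, c2→c, c1→d. The egg cup is close to c1, at (390,309).

```bash
python3 - <<'E'
from h import *
d=np.load("top.npz");W=d["W"];C=np.linalg.inv(d["world_to_cam"]);K=d["K"]
def ray(u,v,z):
    r=C[:3,:3]@[(u-K[0,2])/K[0,0],(v-K[1,2])/K[1,1],1];o=C[:3,3];return o+r*(z-o[2])/r[2]
vv,uu=np.mgrid[:384,:512]
for n,u,v,H in(("c1",348,308,65),("c2",467,327,90),("c3",606,392,115),("c4",176,374,140),("egg",390,309,50),("shk",264,301,50),("gls",522,322,45)):
    u/=1.5;v/=1.5
    m=(np.hypot(uu-u,vv-v)<24)&(W[...,2]>(H-8 if n[0]=='c' else 25))
    P=W[m];c,(r1,r2),a=cv2.minAreaRect(P[:,:2].astype(np.float32))
    print(n,"rect",np.round(c,1),np.round((r1,r2),1),"z",np.median(P[:,2]).round(1),P[:,2].max().round(1),"eye",ray(u,v,H)[:2].round(1),"px",ray(uu[m].mean(),vv[m].mean(),H)[:2].round(1))
hsv=cv2.cvtColor(d["image"],cv2.COLOR_RGB2HSV).astype(int)
for n,u,v in(("a",306,200),("b",370,190),("c",433,186),("d",496,186)):
    u/=1.5;v/=1.5
    m=((np.hypot(uu-u,vv-v)<23)&(hsv[...,2]>105)).astype(np.uint8)
    k,l,st,ce=cv2.connectedComponentsWithStats(m);lab=l[int(v),int(u)]
    m=l==lab;pts=np.argwhere(m)[:,::-1].astype(np.float32)
    (cx,cy),r=cv2.minEnclosingCircle(pts)
    print(n,"eye",ray(u,v,21)[:2].round(1),"mec",ray(cx,cy,21)[:2].round(1),r,"mean",ray(*pts.mean(0),21)[:2].round(1),np.nanmedian(W[m][:,2]).round(1))
for n in("top","scene"):
    w=np.load(n+".npz")["W"]
E
```

```text
c1 rect [469.7  70.9] [40.3 40.7] z 64.9 70.3 eye [469.   68.6] px [469.5  70.6]
c2 rect [ 447.3 -105.7] [45.7 48.1] z 89.6 94.3 eye [ 446.2 -106.3] px [ 446.9 -105.3]
c3 rect [ 360.6 -299.8] [54.1 53. ] z 114.6 119.2 eye [ 361.4 -299.7] px [ 361.  -299.2]
c4 rect [371.4 299.2] [59.3 60.8] z 139.8 144.8 eye [372.  297.7] px [371.9 298.4]
egg rect [468.7  23.7] [36.4 67.5] z 50.3 68.1 eye [469.2   5.9] px [469.   17.4]
shk rect [475.5 201.9] [32.5 35.8] z 50.9 58.6 eye [476.1 197.4] px [475.5 199.4]
gls rect [ 455.5 -195.7] [33.9 36.7] z 46.5 53.5 eye [ 455.  -194.8] px [ 455.5 -197.6]
a eye [636.8 142.5] mec [639.2 144.1] 19.81511116027832 mean [638.8 144.4] 20.9
b eye [655.2  42.3] mec [655.3  42.3] 22.971637725830078 mean [656.2  43.6] 20.6
c eye [664.1 -56.6] mec [664.1 -56.6] 22.98801612854004 mean [665.9 -55.2] 20.6
d eye [ 666.6 -155.5] mec [ 666.7 -153.7] 20.19059181213379 mean [ 667.3 -153.5] 20.9
```

```bash
python3 - <<'E'
from h import *
d=np.load("top.npz");c=d["image"][90:165,170:365,::-1]
cv2.imwrite("pics/pads.png",cv2.resize(c,None,fx=4,fy=4,interpolation=cv2.INTER_CUBIC))
E
```

```text
(no output)
```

View pics/pads.png

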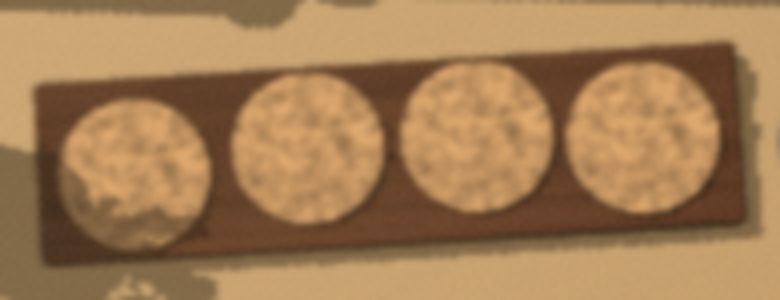

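In the crop, the pad centres are a (135,174), b (307.5,148.5), c (477,136) and d (643,138). The pads are not exactly in line.

```bash
python3 - <<'E'
from h import *
d=np.load("top.npz");C=np.linalg.inv(d["world_to_cam"]);K=d["K"]
for x,y in((135,174),(307.5,148.5),(477,136),(643,138)):
    u=170+(x+.5)/4-.5;v=90+(y+.5)/4-.5
    r=C[:3,:3]@[(u-K[0,2])/K[0,0],(v-K[1,2])/K[1,1],1];o=C[:3,3];print((o+r*(21-o[2])/r[2]).round(1))
E
```

```text
[637.3 144.   21. ]
[655.   42.7  21. ]
[665.  -57.1  21. ]
[ 666.3 -154.8   21. ]
```

Emit:
{"name": "servo_tool", "arguments": {
  "plan": [
    [0.0368,0.091,0,0,0,0.058,1],
    [0.0368,0.091,0,0,0,0.058,1],
    [0.0368,0.091,0,0,0,0.058,1],
    [0.0368,0.091,0,0,0,0.058,1],
    [0.0368,0.091,0,0,0,0.058,1],
    [0.0368,0.091,0,0,0,0.058,1],
    [0.0368,0.091,0,0,0,0.058,1],
    [0.0368,0.091,0,0,0,0.058,1],
    [0.0368,0.091,0,0,0,0.058,1],
    [0.0368,0.091,0,0,0,0.058,1],
    [0,0,0,0,0,0,1],
    [0,0,0,0,0,0,1]
  ]
}}

```text
clock: 1.6
position: [361.0, -299.7, 231.2]
ee_rot: [0.707, -0.707, -0.0, 0.0]
contact_force: [-0.0, 0.3, -0.4]
gripper_width: 85.1
grasp_force: 0.0
```

```bash
python3 - <<'E'
from h import *
s=arm.read_state();print(s["position"],s["ee_rot"],s["joints"],s["clock"])
im=vision.get_image("wrist");print(im["mount"].round(2).tolist());save(im,"w1")
E
```

```text
[ 360.98534779 -299.65335825  231.17220712] [ 7.07490727e-01 -7.06722602e-01 -1.49139479e-04  1.09871913e-04] [-3.45206253e-01  1.17133379e-01 -3.57501670e-01  8.08120510e-05
 -1.09652472e+00  3.46255627e-01] 1.6
[[-0.0, -0.96, -0.28, 71.14], [1.0, 0.0, -0.0, 0.55], [0.0, -0.28, 0.96, -143.11], [0.0, 0.0, 0.0, 1.0]]
```

View pics/w1.png

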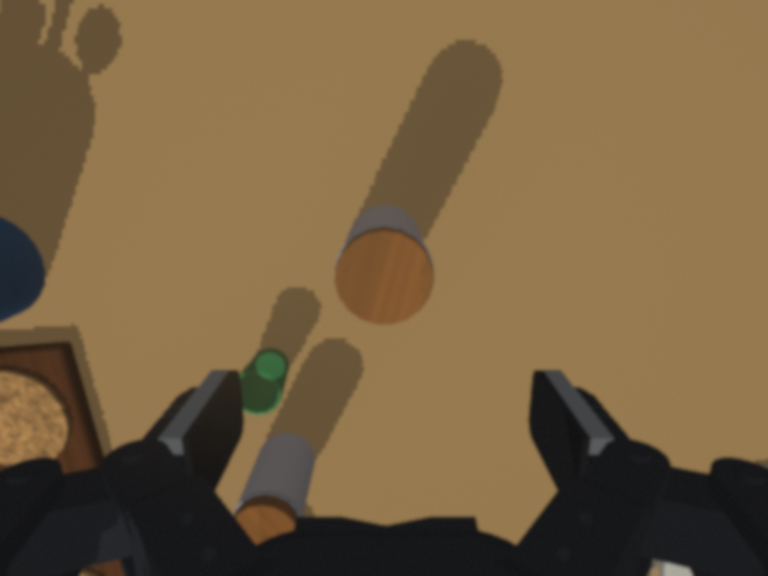

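The canister is centred between the fingers, with its lid at (384,275) and the fingers at 241 and 531. I'll descend and grip.

Emit:
{"name": "servo_tool", "arguments": {
  "plan": [
    [0,0,-0.08,0,0,0,1],
    [0,0,-0.1,0,0,0,1],
    [0,0,-0.1,0,0,0,1],
    [0,0,-0.1,0,0,0,1],
    [0,0,-0.1,0,0,0,1],
    [0,0,-0.073,0,0,0,1],
    [0,0,0,0,0,0,1],
    [0,0,0,0,0,0,0],
    [0,0,0,0,0,0,0],
    [0,0,0,0,0,0,0],
    [0,0,0,0,0,0,0],
    [0,0,0,0,0,0,0],
    [0,0,0,0,0,0,0],
    [0,0,0,0,0,0,0]
  ]
}}

```text
clock: 3.4
position: [362.3, -300.1, 66.8]
ee_rot: [0.708, -0.706, 0.002, -0.0]
contact_force: [-0.4, -1.4, 6.2]
gripper_width: 55.0
grasp_force: 63.8
```

Emit:
{"name": "servo_tool", "arguments": {
  "plan": [
    [0,0,0.04,0,0,0,0],
    [0,0,0.08,0,0,0,0],
    [0,0,0.1,0,0,0,0],
    [0,0,0.1,0,0,0,0],
    [0.035,0.0407,0.08,0,0,0,0],
    [0.07,0.0815,0,0,0,0,0],
    [0.07,0.0815,0,0,0,0,0],
    [0.07,0.0815,0,0,0,0,0],
    [0.07,0.0815,0,0,0,0,0],
    [0.07,0.0815,0,0,0,0,0],
    [0.07,0.0815,0,0,0,0,0],
    [0.07,0.0815,0,0,0,0,0],
    [0.07,0.0815,0,0,0,0,0],
    [0.07,0.0815,0,0,0,0,0],
    [0.07,0.0815,0,0,0,0,0],
    [0.07,0.0815,0,0,0,0,0],
    [0.07,0.0815,0,0,0,0,0],
    [0.07,0.0815,0,0,0,0,0],
    [0.035,0.0407,0,0,0,0,0],
    [0,0,0,0,0,0,0]
  ]
}}

```text
clock: 5.9
position: [654.8, 43.3, 184.7]
ee_rot: [0.708, -0.706, -0.001, 0.001]
contact_force: [-0.3, -0.7, -2.0]
gripper_width: 54.9
grasp_force: 64.0
```

```bash
python3 - <<'E'
from h import *
s=arm.read_state();print(s["position"],s["contact_force"],s["gripper_width"])
save(vision.get_image("scene"),"s1")
E
```

```text
[654.78505721  43.34849048 184.672787  ] [-0.30947733 -0.72945171 -2.03549172] 54.851523382567265
```

View pics/s1.png

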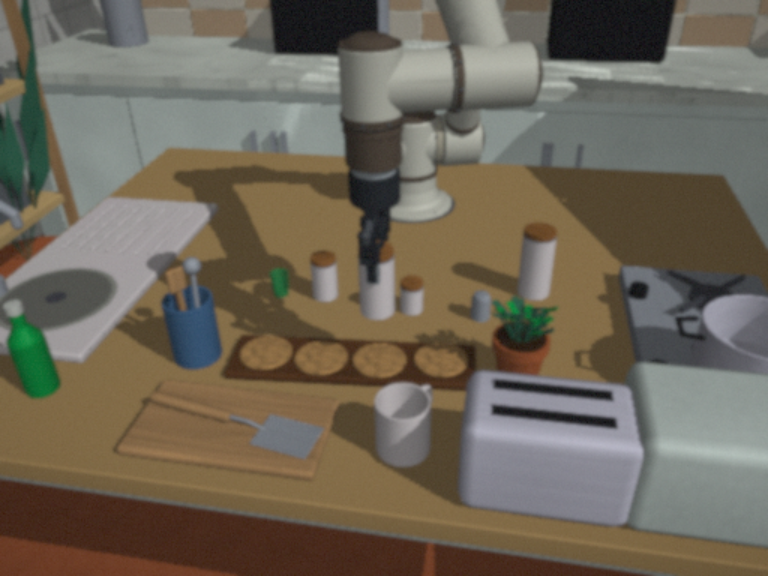

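The canister is held upright at (377,290). I'll lower it, taking the last part slowly.

Emit:
{"name": "servo_tool", "arguments": {
  "plan": [
    [0,0,-0.04,0,0,0,0],
    [0,0,-0.07,0,0,0,0],
    [0,0,-0.07,0,0,0,0],
    [0,0,-0.07,0,0,0,0],
    [0,0,-0.04,0,0,0,0],
    [0,0,-0.015,0,0,0,0],
    [0,0,-0.005,0,0,0,0],
    [0,0,-0.003,0,0,0,0],
    [0,0,-0.003,0,0,0,0],
    [0,0,0,0,0,0,0]
  ]
}}

```text
clock: 7.2
position: [655.3, 42.9, 90.9]
ee_rot: [0.708, -0.706, 0.0, -0.0]
contact_force: [0.3, -0.6, -2.4]
gripper_width: 55.0
grasp_force: 64.0
```

Commanded down 94.8 mm so far, with no contact yet.

Emit:
{"name": "servo_tool", "arguments": {
  "plan": [
    [0,0,-0.004,0,0,0,0],
    [0,0,-0.003,0,0,0,0],
    [0,0,-0.002,0,0,0,0],
    [0,0,0,0,0,0,0]
  ]
}}

```text
clock: 7.7
position: [655.2, 42.8, 87.9]
ee_rot: [0.708, -0.706, -0.0, 0.0]
contact_force: [-0.7, -0.1, -1.7]
gripper_width: 54.5
grasp_force: 64.2
```

Emit:
{"name": "servo_tool", "arguments": {
  "plan": [
    [0,0,-0.002,0,0,0,0],
    [0,0,-0.002,0,0,0,0],
    [0,0,0,0,0,0,0]
  ]
}}

```text
clock: 8.07
position: [655.2, 42.9, 87.8]
ee_rot: [0.708, -0.706, 0.0, -0.0]
contact_force: [-2.7, 0.2, 5.1]
gripper_width: 54.7
grasp_force: 64.6
```

Emit:
{"name": "servo_tool", "arguments": {
  "plan": [
    [0,0,0,0,0,0,0.75],
    [0,0,0,0,0,0,0.9],
    [0,0,0,0,0,0,1],
    [0,0,0,0,0,0,1],
    [0,0,0.04,0,0,0,1],
    [0,0,0.12,0,0,0,1],
    [0,0,0.12,0,0,0,1],
    [0,0,0.12,0,0,0,1],
    [-0.0945,0.0853,0,0,0,0,1],
    [-0.0945,0.0853,0,0,0,0,1],
    [-0.0945,0.0853,0,0,0,0,1],
    [-0.0945,0.0853,0,0,0,0,1],
    [-0.0945,0.0853,0,0,0,0,1],
    [-0.0945,0.0853,0,0,0,0,1],
    [-0.0945,0.0853,0,0,0,0,1],
    [-0.0945,0.0853,0,0,0,0,1],
    [-0.0945,0.0853,0,0,0,0,1],
    [-0.0945,0.0853,0,0,0,0,1],
    [0,0,0,0,0,0,1],
    [0,0,0,0,0,0,1]
  ]
}}

```text
clock: 10.58
position: [371.9, 298.8, 207.4]
ee_rot: [0.708, -0.706, -0.0, -0.001]
contact_force: [0.8, -0.3, -0.4]
gripper_width: 85.8
grasp_force: 0.0
```

```bash
python3 - <<'E'
from h import *
s=arm.read_state();print(s["position"],s["joints"],s["clock"])
im=vision.get_image("top");save(im,"t2")
W=world(im);m=(abs(W[...,2]-136)<6)&(abs(W[...,0]-655)<50)&(abs(W[...,1]-43)<50)
print(W[m].mean(0),cv2.minAreaRect(W[m][:,:2].astype(np.float32)))
E
```

```text
[371.85782262 298.77784978 207.41749887] [ 1.01861031e+00  1.51979190e-01 -3.79874197e-01  2.67038928e-04
 -1.03776536e+00 -1.01631728e+00] 10.575
[653.29770948  41.94101362 135.90890773] ((653.4149780273438, 41.95941162109375), (53.751434326171875, 53.29605484008789), 21.64369010925293)
```

View pics/t2.png

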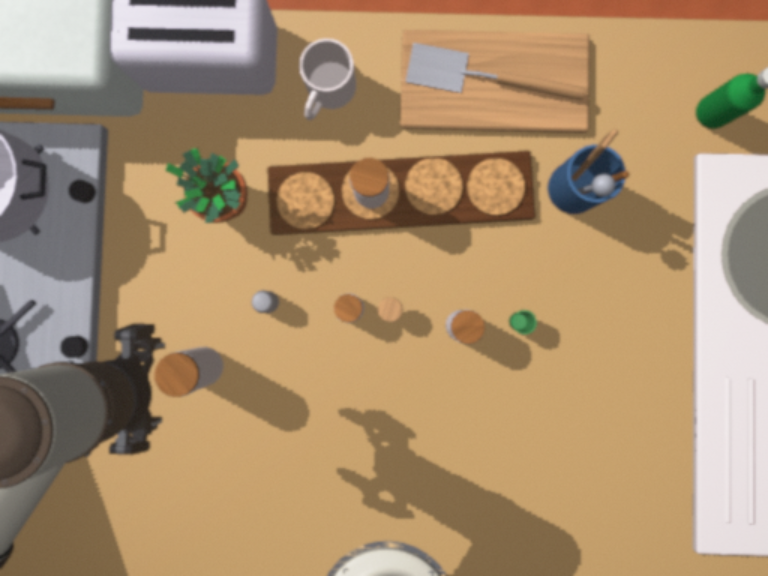

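c3 stands within 2 mm of pad b's centre, with its lid at (370,177). Now c4.

Emit:
{"name": "servo_tool", "arguments": {
  "plan": [
    [0,0,-0.05,0,0,0,1],
    [0,0,-0.09,0,0,0,1],
    [0,0,-0.09,0,0,0,1],
    [0,0,-0.09,0,0,0,1],
    [0,0,-0.069,0,0,0,1],
    [0,0,0,0,0,0,1],
    [0,0,0,0,0,0,0],
    [0,0,0,0,0,0,0],
    [0,0,0,0,0,0,0],
    [0,0,0,0,0,0,0],
    [0,0,0,0,0,0,0],
    [0,0,0,0,0,0,0]
  ]
}}

```text
clock: 12.12
position: [372.6, 299.6, 91.4]
ee_rot: [0.708, -0.706, 0.0, -0.002]
contact_force: [1.1, -0.3, 5.8]
gripper_width: 60.4
grasp_force: 66.0
```

Emit:
{"name": "servo_tool", "arguments": {
  "plan": [
    [0,0,0.04,0,0,0,0],
    [0,0,0.08,0,0,0,0],
    [0,0,0.09,0,0,0,0],
    [0,0,0.09,0,0,0,0],
    [0.0297,-0.0428,0.05,0,0,0,0],
    [0.0594,-0.0856,0,0,0,0,0],
    [0.0594,-0.0856,0,0,0,0,0],
    [0.0594,-0.0856,0,0,0,0,0],
    [0.0594,-0.0856,0,0,0,0,0],
    [0.0594,-0.0856,0,0,0,0,0],
    [0.0594,-0.0428,0,0,0,0,0],
    [0.0886,-0.0428,0,0,0,0,0],
    [0.0886,0,0,0,0,0,0],
    [0.0886,0,0,0,0,0,0],
    [0.0886,0,0,0,0,0,0],
    [0.0886,0,0,0,0,0,0],
    [0.0589,0,0,0,0,0,0],
    [0.0,0,0,0,0,0,0],
    [0,0,0,0,0,0,0]
  ]
}}

```text
clock: 14.5
position: [636.7, 131.6, 194.1]
ee_rot: [0.708, -0.706, -0.001, 0.001]
contact_force: [-0.1, -0.5, -4.6]
gripper_width: 60.5
grasp_force: 66.5
```

The y sum overshot by 13 mm. I'll correct that while high, then lower.

Emit:
{"name": "servo_tool", "arguments": {
  "plan": [
    [0.002,0.021,0,0,0,0,0],
    [0.002,0.021,0,0,0,0,0],
    [0,0,-0.04,0,0,0,0],
    [0,0,-0.06,0,0,0,0],
    [0,0,-0.06,0,0,0,0],
    [0,0,-0.05,0,0,0,0],
    [0,0,-0.03,0,0,0,0],
    [0,0,-0.015,0,0,0,0],
    [0,0,-0.006,0,0,0,0],
    [0,0,-0.004,0,0,0,0],
    [0,0,0,0,0,0,0]
  ]
}}

```text
clock: 15.88
position: [639.4, 144.4, 115.9]
ee_rot: [0.708, -0.706, 0.0, -0.0]
contact_force: [-0.1, -0.9, -4.0]
gripper_width: 60.4
grasp_force: 66.5
```

Emit:
{"name": "servo_tool", "arguments": {
  "plan": [
    [-0.003,0,-0.004,0,0,0,0],
    [0,0,-0.004,0,0,0,0],
    [0,0,-0.002,0,0,0,0],
    [0,0,0,0,0,0,0]
  ]
}}

```text
clock: 16.38
position: [638.4, 144.4, 112.6]
ee_rot: [0.708, -0.706, 0.0, 0.0]
contact_force: [0.3, -0.1, -4.1]
gripper_width: 60.7
grasp_force: 66.5
```

Emit:
{"name": "servo_tool", "arguments": {
  "plan": [
    [0,0,-0.002,0,0,0,0],
    [0,0,-0.002,0,0,0,0],
    [0,0,0,0,0,0,0]
  ]
}}

```text
clock: 16.75
position: [638.4, 144.3, 112.5]
ee_rot: [0.708, -0.706, 0.0, -0.0]
contact_force: [-4.2, -0.4, 4.6]
gripper_width: 60.5
grasp_force: 67.1
```

Emit:
{"name": "servo_tool", "arguments": {
  "plan": [
    [0,0,0,0,0,0,0.8],
    [0,0,0,0,0,0,0.9],
    [0,0,0,0,0,0,1],
    [0,0,0,0,0,0,1],
    [0,0,0.04,0,0,0,1],
    [0,0,0.1,0,0,0,1],
    [0,0,0.1,0,0,0,1],
    [0,0,0.1,0,0,0,1],
    [-0.0796,-0.1042,0,0,0,0,1],
    [-0.0796,-0.1042,0,0,0,0,1],
    [-0.0796,-0.1042,0,0,0,0,1],
    [-0.0796,-0.1042,0,0,0,0,1],
    [-0.0796,-0.1042,0,0,0,0,1],
    [-0.0796,-0.1042,0,0,0,0,1],
    [-0.0796,-0.1042,0,0,0,0,1],
    [-0.0796,-0.1042,0,0,0,0,1],
    [0,0,0,0,0,0,1],
    [0,0,0,0,0,0,1]
  ]
}}

```text
clock: 19.0
position: [447.9, -105.7, 214.2]
ee_rot: [0.708, -0.706, 0.001, -0.001]
contact_force: [-0.3, -0.1, 0.1]
gripper_width: 85.6
grasp_force: 0.0
```

```bash
python3 - <<'E'
from h import *
im=vision.get_image("top")
W=world(im)
for x,y,h in((655,43,136),(638,144,161),(470,71,65)):
  m=(abs(W[...,2]-h)<6)&(abs(W[...,0]-x)<45)&(abs(W[...,1]-y)<45)
  print(W[m].mean(0),cv2.minAreaRect(W[m][:,:2].astype(np.float32)))
E
```

```text
[653.35550908  41.94867583 136.10696528] ((654.150390625, 41.46454620361328), (53.76128005981445, 52.56895446777344), 1.576766014099121)
[636.38388684 144.33139063 160.9344937 ] ((636.4813842773438, 144.55990600585938), (59.279510498046875, 59.77340316772461), 5.6250386238098145)
[478.71719153  71.46028728  65.37900545] ((479.7752380371094, 71.20159912109375), (20.191869735717773, 40.4850959777832), 1.5576536655426025)
```

Emit:
{"name": "servo_tool", "arguments": {
  "plan": [
    [0,0,-0.07,0,0,0,1],
    [0,0,-0.1,0,0,0,1],
    [0,0,-0.1,0,0,0,1],
    [0,0,-0.1,0,0,0,1],
    [0,0,-0.1,0,0,0,1],
    [0,0,-0.07,0,0,0,1],
    [0,0,-0.04,0,0,0,1],
    [0,0,0,0,0,0,1],
    [0,0,0,0,0,0,0],
    [0,0,0,0,0,0,0],
    [0,0,0,0,0,0,0],
    [0,0,0,0,0,0,0],
    [0,0,0,0,0,0,0],
    [0,0,0,0,0,0,0],
    [0,0,0,0,0,0,0]
  ]
}}

```text
clock: 20.92
position: [448.3, -105.6, 40.4]
ee_rot: [0.708, -0.706, 0.001, -0.001]
contact_force: [-0.3, 0.8, 6.9]
gripper_width: 48.9
grasp_force: 61.6
```

Emit:
{"name": "servo_tool", "arguments": {
  "plan": [
    [0,0,0.04,0,0,0,0],
    [0,0,0.08,0,0,0,0],
    [0,0,0.09,0,0,0,0],
    [0,0,0.09,0,0,0,0],
    [0.0454,0.0101,0,0,0,0,0],
    [0.0908,0.0203,0,0,0,0,0],
    [0.0908,0.0203,0,0,0,0,0],
    [0.0908,0.0203,0,0,0,0,0],
    [0.0908,0.0203,0,0,0,0,0],
    [0.0908,0.0203,0,0,0,0,0],
    [0.0908,0.0203,0,0,0,0,0],
    [0.0908,0.0203,0,0,0,0,0],
    [0.0454,0.0101,0,0,0,0,0],
    [0,0,0,0,0,0,0],
    [0,0,0,0,0,0,0]
  ]
}}

```text
clock: 22.8
position: [664.1, -57.2, 128.7]
ee_rot: [0.708, -0.707, -0.001, 0.001]
contact_force: [0.1, -0.6, -2.6]
gripper_width: 49.0
grasp_force: 62.7
```

Emit:
{"name": "servo_tool", "arguments": {
  "plan": [
    [0.005,0,-0.03,0,0,0,0],
    [0,0,-0.06,0,0,0,0],
    [0,0,-0.06,0,0,0,0],
    [0,0,-0.035,0,0,0,0],
    [0,0,-0.02,0,0,0,0],
    [0,0,-0.01,0,0,0,0],
    [0,0,-0.004,0,0,0,0],
    [0,0,-0.004,0,0,0,0],
    [0,0,-0.002,0,0,0,0],
    [0,0,0,0,0,0,0]
  ]
}}

```text
clock: 24.05
position: [666.8, -57.0, 62.0]
ee_rot: [0.708, -0.706, 0.0, -0.0]
contact_force: [0.3, -0.6, -2.9]
gripper_width: 49.1
grasp_force: 62.6
```

Emit:
{"name": "servo_tool", "arguments": {
  "plan": [
    [0,0,-0.002,0,0,0,0],
    [0,0,-0.002,0,0,0,0],
    [0,0,0,0,0,0,0]
  ]
}}

```text
clock: 24.42
position: [666.9, -57.0, 61.5]
ee_rot: [0.708, -0.706, 0.0, -0.0]
contact_force: [-0.8, 0.7, 3.7]
gripper_width: 48.9
grasp_force: 62.8
```

Emit:
{"name": "servo_tool", "arguments": {
  "plan": [
    [0,0,0,0,0,0,0.7],
    [0,0,0,0,0,0,0.9],
    [0,0,0,0,0,0,1],
    [0,0,0,0,0,0,1],
    [0,0,0.04,0,0,0,1],
    [0,0,0.12,0,0,0,1],
    [0,0,0.12,0,0,0,1],
    [0,0,0.12,0,0,0,1],
    [-0.0937,0.0608,0,0,0,0,1],
    [-0.0937,0.0608,0,0,0,0,1],
    [-0.0937,0.0608,0,0,0,0,1],
    [-0.0937,0.0608,0,0,0,0,1],
    [-0.0937,0.0608,0,0,0,0,1],
    [-0.0937,0.0608,0,0,0,0,1],
    [-0.0937,0.0608,0,0,0,0,1],
    [0,0,0,0,0,0,1],
    [0,0,0,0,0,0,1]
  ]
}}

```text
clock: 26.55
position: [470.7, 70.8, 181.5]
ee_rot: [0.708, -0.706, 0.001, -0.001]
contact_force: [0.3, 0.6, 0.4]
gripper_width: 85.6
grasp_force: 0.0
```

```bash
python3 - <<'E'
from h import *
save(vision.get_image("wrist"),"w2")
E
```

```text
(no output)
```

View pics/w2.png

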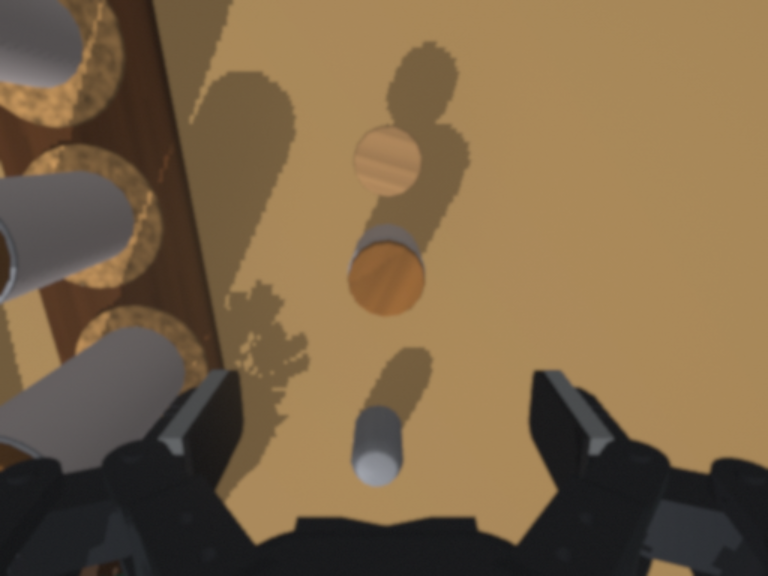

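c1's lid at (386,278) is centred between the fingers, and the egg cup is clear at (387,160). I'll descend.

Emit:
{"name": "servo_tool", "arguments": {
  "plan": [
    [0,0,-0.07,0,0,0,1],
    [0,0,-0.1,0,0,0,1],
    [0,0,-0.1,0,0,0,1],
    [0,0,-0.1,0,0,0,1],
    [0,0,-0.1,0,0,0,1],
    [0,0,-0.05,0,0,0,1],
    [0,0,-0.03,0,0,0,1],
    [0,0,0,0,0,0,1],
    [0,0,0,0,0,0,0],
    [0,0,0,0,0,0,0],
    [0,0,0,0,0,0,0],
    [0,0,0,0,0,0,0],
    [0,0,0,0,0,0,0],
    [0,0,0,0,0,0,0],
    [0,0,0,0,0,0,0],
    [0,0,0,0,0,0,0]
  ]
}}

```text
clock: 28.6
position: [470.6, 70.9, 16.5]
ee_rot: [0.708, -0.706, 0.0, -0.001]
contact_force: [-0.4, 0.2, 5.9]
gripper_width: 42.7
grasp_force: 60.6
```

Emit:
{"name": "servo_tool", "arguments": {
  "plan": [
    [0,0,0.05,0,0,0,0],
    [0,0,0.1,0,0,0,0],
    [0,0,0.1,0,0,0,0],
    [0,0,0.1,0,0,0,0],
    [0.0143,-0.1074,0,0,0,0,0],
    [0.0143,-0.1074,0,0,0,0,0],
    [0.0143,-0.1074,0,0,0,0,0],
    [0.0143,-0.1074,0,0,0,0,0],
    [0.0143,-0.1074,0,0,0,0,0],
    [0.0143,-0.1074,0,0,0,0,0],
    [0.0143,-0.1074,0,0,0,0,0],
    [0.0928,0,0,0,0,0,0],
    [0.0928,0,0,0,0,0,0],
    [0.0928,0,0,0,0,0,0],
    [0.0928,0,0,0,0,0,0],
    [0.0928,0,0,0,0,0,0],
    [0.0928,0,0,0,0,0,0],
    [0,0,0,0,0,0,0],
    [0,0,0,0,0,0,0]
  ]
}}

```text
clock: 30.98
position: [666.0, -154.7, 119.7]
ee_rot: [0.708, -0.707, -0.001, 0.001]
contact_force: [0.3, 0.0, -1.3]
gripper_width: 43.3
grasp_force: 61.3
```

Emit:
{"name": "servo_tool", "arguments": {
  "plan": [
    [0.002,0,-0.04,0,0,0,0],
    [0,0,-0.07,0,0,0,0],
    [0,0,-0.07,0,0,0,0],
    [0,0,-0.05,0,0,0,0],
    [0,0,-0.025,0,0,0,0],
    [0,0,-0.01,0,0,0,0],
    [0,0,-0.004,0,0,0,0],
    [0,0,-0.003,0,0,0,0],
    [0,0,0,0,0,0,0]
  ]
}}

```text
clock: 32.1
position: [667.8, -154.9, 39.4]
ee_rot: [0.708, -0.706, 0.0, -0.0]
contact_force: [0.1, -0.5, -1.3]
gripper_width: 42.9
grasp_force: 61.3
```

Emit:
{"name": "servo_tool", "arguments": {
  "plan": [
    [0,0,-0.003,0,0,0,0],
    [0,0,-0.003,0,0,0,0],
    [0,0,-0.002,0,0,0,0],
    [0,0,0,0,0,0,0]
  ]
}}

```text
clock: 32.6
position: [667.8, -154.9, 37.6]
ee_rot: [0.708, -0.706, 0.0, -0.0]
contact_force: [-2.2, 1.1, 5.0]
gripper_width: 42.7
grasp_force: 61.7
```

Contact. I'll release, rise and retreat.

Emit:
{"name": "servo_tool", "arguments": {
  "plan": [
    [0,0,0,0,0,0,0.6],
    [0,0,0,0,0,0,0.8],
    [0,0,0,0,0,0,1],
    [0,0,0,0,0,0,1],
    [0,0,0.04,0,0,0,1],
    [0,0,0.1,0,0,0,1],
    [0,0,0.1,0,0,0,1],
    [0,0,0.1,0,0,0,1],
    [0,0,0.1,0,0,0,1],
    [0,0,0.1,0,0,0,1],
    [-0.1,0,0,0,0,0,1],
    [-0.1,0,0,0,0,0,1],
    [-0.1,0,0,0,0,0,1],
    [-0.1,0,0,0,0,0,1],
    [-0.1,0,0,0,0,0,1],
    [-0.1,0,0,0,0,0,1],
    [-0.1,0,0,0,0,0,1],
    [0,0,0,0,0,0,1],
    [0,0,0,0,0,0,1]
  ]
}}

```text
clock: 34.98
position: [458.4, -155.0, 199.6]
ee_rot: [0.708, -0.706, 0.001, -0.001]
contact_force: [-0.5, 0.3, -0.3]
gripper_width: 85.3
grasp_force: 0.0
```

```bash
python3 - <<'E'
from h import *
im=vision.get_image("top");W=world(im);save(im,"t9")
for x,y,h in((667,-155,86),(666,-57,111),(655,43,136),(638,144,161)):
  m=(abs(W[...,2]-h)<6)&(abs(W[...,0]-x)<45)&(abs(W[...,1]-y)<45)
  c,r,a=cv2.minAreaRect(W[m][:,:2].astype(np.float32));print(W[m].mean(0).round(1),np.round(c,1),np.round(r,1))
E
```

```text
[ 665.6 -154.5   85.9] [ 665.7 -154.5] [40.1 40.4]
[664.7 -57.  111. ] [664.8 -56.7] [47.6 47.2]
[653.5  41.9 135.9] [654.   41.5] [53.6 52.6]
[636.6 144.4 161. ] [636.5 144.6] [59.4 59.7]
```

View pics/t9.png

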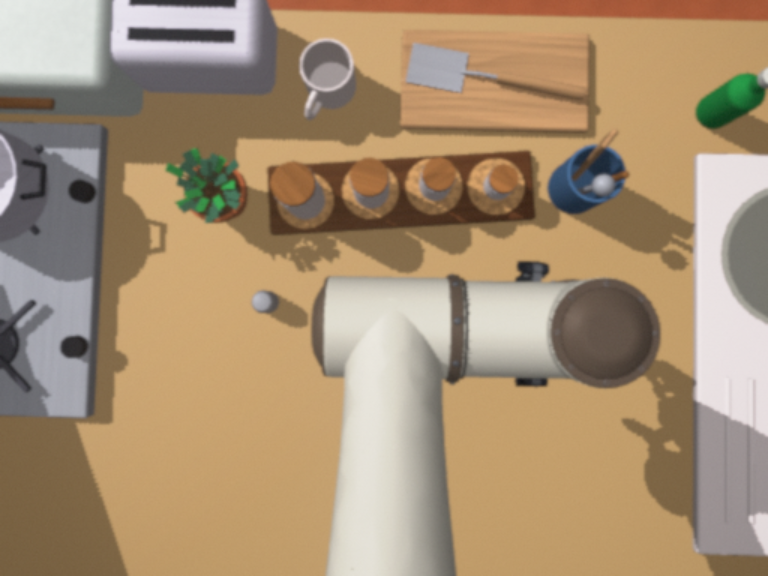

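All four stand upright on their pads in order, with lids at (294,184), (370,177), (437,176) and (502,178). Each is within 2 mm of its pad centre, and the arm is clear.

```bash
python3 -c "
from bench import arm
print(arm.job_done())"
```

```text
the job is handed in; nothing more can be done
None
```

All four canisters stand upright on their cork pads, tallest next to the herbs and shortest next to the crock, each within about 2 mm of its pad's centre; the job was handed in at about 35 s on the robot's clock.

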